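Empty and clean the turning machine's catch tray

ROBOT

A 7-joint arm with a two-finger parallel gripper is mounted at the origin on the work surface. World frame = base frame: x ahead of the robot, y to its left, z up, the work surface at z = 0. Lengths are in m, angles in rad, forces in N, time in s.
With the tool pointing down it reaches from about 0.4 to 0.85 m from the base axis. Payload 4.4 kg.
Tool frame: the origin (TCP) lies on the centre line of the jaws, within the pads' length; the fingertips stand 17 mm ahead of it and the grasp point (between the pads) lies 2 mm behind it; z points along the fingers, y is the line along which they close (so a half turn about z gives the same grasp; the last joint's range is limited). The gripper opens to 94 mm and grips with 3 to 60 N. Pads are 16 mm wide; open, the fingers measure 119 mm over their backs; the gripper's body (75 mm by 177 mm) begins 78 mm behind the grasp point.
Start: joints at [1.184, 0.628, 0.038, 1.517, -0.027, 0.996, -0.02], TCP at [0.205, -0.617, 0.188] pointing down, gripper open.
Joint ranges: [-3.06, 3.06], [-0.37, 2.12], [-1.25, 1.32], [0.18, 2.47], [-1.1, 4.24], [0.23, 1.98], [-2.94, 2.94]. Speed limits (rad/s): [2.57, 2.57, 3.14, 3.14, 3.14, 3.14, 3.14].

INTERFACE

Orientations are given as a rotation vector (axis times angle).
In Python, from bench import robot, camera, get_calibration gives the robot as it stands.
- The arm moves only by the shell command python3 -m creep 'ROWS' [OPENING] [FORCE]. ROWS is JSON, a list of rows, each a list of 6 numbers: the shift along the tool's x, y, z each as a share of 2.5 cm, from -1 to 1, then the turn, a rotation vector about the tool's x, y, z each as a share of 6 degrees, from -1 to 1. In form: [[tx, ty, tz, wx, wy, wz], ...]. A call has 1 to 20 rows; each row shifts and turns the commanded pose from where the row before left it, along the tool's axes as they then stand; what a row does not reach is not made up. A row lasts 1/12 s, in which the tool goes at most 41.7 mm and 7.16 degrees, less where a joint would pass 70% of its speed; a pose out of reach is approached as far as the arm can. A call with a number of a shift or a turn outside -1 to 1 is refused whole. A call with a gripper value outside its range is refused whole. OPENING is the opening, from 0 (shut) to 1 (fully open), set as the call begins (- or left out, the last holds). The fingers move at their own pace and stop on an object; FORCE is the grip in N (left out, the last holds). Time passes only in rows, so rows that do not move let the fingers close. It gives the time, the measured TCP pose, the force, the opening and the grip force at its end, in the units of the state.
- robot.sense(): the state, without advancing time (a new reading comes with each control period).
- camera(name): name is "scene" or "side" or "wrist"; returns (picture, depth): 400x640x3 uint8, red, green, blue; 400x640 float32, m along the optical axis (not along the pixel's ray), 0 where there is no reading.
- get_calibration(name): a dict with "intrinsics" (3x3 intrinsics, pixels), "R" (3x3) and "t" (3): a world point X has camera coordinates R X + t. Camera axes: x right, y down, z forward; pixel columns grow to the right and rows downward; lengths in m; the calibration is good to about 2 mm. A picture is of the moment at which its call begins: read the wrist's pose just before it. get_calibration takes no time and is no camera call; for the wrist camera it gives the pose at the moment of the call.
- robot.job_done(): hands the job in; it is judged then, once.
The state is a dict: "time_s": time; "qpos": joint angles; "qvel": joint speeds; "tau": joint torques, N m; "ee_pos": TCP position; "ee_rot": TCP orientation; "contact_force": force on the tool from outside, world axes, zero at the start; "ft_torque": the same for the moment, N m; "grip_width": finger opening in m; "gripper_force": force on a finger pad.
Only numpy, scipy, OpenCV 4.12 (cv2) and the standard library are available. Lean on these libraries where they do the work, as an engineer would, in place of code of your own. Each camera call takes 0.05 s, during which the arm holds its last target. There are 200 camera calls.

TASK

Collect the finished parts from the machine's catch tray into the tote: clamp feet (the T-shaped ones) into its larger compartment, flanged bushes into its smaller one. When all are in, take the scraper block and sweep every loose steel chip off the deck into the chip pan along its open side (sweep the chips, do not lift them), then stand the scraper upright again in the middle of its rubber mat, lined up with the mat. Leave the jar, slide box and objective where they are.

Things in the scene. Friction and masses are not known exactly. Their poses are not given: they have to be found in the camera images.
- tray: catch tray fixed to a low white benchtop turning machine. Origin on the table (z = 0). In its frame: flat steel deck 50 mm above the table, x -120..120, y -115..145 mm; lips 12 mm above the deck at both x ends and the +y side; the -y side is open and drops into the chip pan. Beyond the +x lip a chute rises from 60 to 115 mm; machine face at x = 250, 180 mm tall
- pan (a point): centre of the chip pan's inner floor: an open trough along the deck's open side, at x -120..120, y -185..-115 mm in the tray's frame (this point is x 0, y -150). Floor 4 mm above the table, rim 34 mm above the table, 16 mm below the deck. Axes as the tray's
- tote: open grey tote fixed on the table, 278 x 198 mm outside (x, y), 64 mm high, walls 4 mm, inner floor 4 mm up. Origin: centre of its underside. A cross wall 4 mm thick, top 54 mm up, stands at x = -25 mm: larger compartment x -23..135 mm, smaller x -135..-27 mm, both y -95..95 mm. Stands left or right of the tray
- mat: flat black rubber mat fixed on the table, 180 x 96 mm (x, y), 4 mm thick: the scraper's home. Origin: centre of its underside. On the other side of the tray from the tote
- scraper: scraper block: an aluminium bar 130 x 44 mm (x, y), 18 mm high with a rubber strip under it, and an upright black grip in its middle, 50 mm long (x), 18 mm thick (y), top 60 mm above the underside; 250 g. Origin: centre of its underside, z up. Starts standing on the mat
- clamp1: finished clamp foot of bare aluminium, an upside-down T: base plate 44 x 32 x 8 mm (x, y, z) with a rib 10 mm thick (y) and 44 mm long (x) standing along its middle, 30 mm high in all; 60 g. Origin: centre of its underside, z up out of the rib. 4 to 6 parts (feet and bushes together) start upright on the deck; absent ones read None
- clamp2: finished clamp foot of bare aluminium, an upside-down T: base plate 44 x 32 x 8 mm (x, y, z) with a rib 10 mm thick (y) and 44 mm long (x) standing along its middle, 30 mm high in all; 60 g. Origin: centre of its underside, z up out of the rib. 4 to 6 parts (feet and bushes together) start upright on the deck; absent ones read None
- clamp3: finished clamp foot of bare aluminium, an upside-down T: base plate 44 x 32 x 8 mm (x, y, z) with a rib 10 mm thick (y) and 44 mm long (x) standing along its middle, 30 mm high in all; 60 g. Origin: centre of its underside, z up out of the rib. 4 to 6 parts (feet and bushes together) start upright on the deck; absent ones read None
- bush1: finished flanged bush of bare steel: round flange 36 mm across and 8 mm thick with a round boss 24 mm across on it, 30 mm high in all; 140 g. Origin: centre of its underside, z up along the boss. May be absent (None)
- bush2: finished flanged bush of bare steel: round flange 36 mm across and 8 mm thick with a round boss 24 mm across on it, 30 mm high in all; 140 g. Origin: centre of its underside, z up along the boss. May be absent (None)
- bush3: finished flanged bush of bare steel: round flange 36 mm across and 8 mm thick with a round boss 24 mm across on it, 30 mm high in all; 140 g. Origin: centre of its underside, z up along the boss. May be absent (None)
- chip1: loose dark steel chip (offcut), block 16 x 12 x 8 mm, 12 g, starts lying on the deck; origin: centre of its underside. 3 to 5 chips at the start; absent ones read None
- chip2: loose dark steel chip (offcut), disc 16 mm across, 8 mm high, 12 g, starts lying on the deck; origin: centre of its underside. 3 to 5 chips at the start; absent ones read None
- chip3: loose dark steel chip (offcut), block 16 x 12 x 8 mm, 12 g, starts lying on the deck; origin: centre of its underside. 3 to 5 chips at the start; absent ones read None
- chip4: loose dark steel chip (offcut), disc 16 mm across, 8 mm high, 12 g, starts lying on the deck; origin: centre of its underside. 3 to 5 chips at the start; absent ones read None
- chip5: loose dark steel chip (offcut), block 16 x 12 x 8 mm, 12 g, starts lying on the deck; origin: centre of its underside. 3 to 5 chips at the start; absent ones read None
- jar: amber jar with a white cap, 52 mm across, 75 mm high: leave alone. Origin: centre of its underside
- slidebox: white plastic slide box 30 x 85 x 30 mm: leave alone. Origin: centre of its underside
- objective: black microscope objective 34 mm across, 48 mm high: leave alone. Origin: centre of its underside
There are look-alikes about, which are no part of the job. Several things have the shape of the scraper; the one meant has the colours described above.

How it is judged:
On the way, in this order (a step that is already met when the one before it is completed fails the run):
1. every finished part is in its compartment of the tote (x of clamp1 in the frame of tote between -0.023 and 0.135 m and y of clamp1 in the frame of tote between -0.095 and 0.095 m and z of each of clamp1, clamp2, clamp3, bush1, bush2, bush3 in the frame of tote below 0.06 m and x of clamp2 in the frame of tote between -0.023 and 0.135 m and y of clamp2 in the frame of tote between -0.095 and 0.095 m and x of clamp3 in the frame of tote between -0.023 and 0.135 m and y of clamp3 in the frame of tote between -0.095 and 0.095 m and x of bush1 in the frame of tote between -0.135 and -0.027 m and y of bush1 in the frame of tote between -0.095 and 0.095 m and x of bush2 in the frame of tote between -0.135 and -0.027 m and y of bush2 in the frame of tote between -0.095 and 0.095 m and x of bush3 in the frame of tote between -0.135 and -0.027 m and y of bush3 in the frame of tote between -0.095 and 0.095 m), for 0.2 s.
2. the scraper, held by the gripper, is down on the deck (contact force between the fingers and scraper above 1 N and x of scraper in the frame of tray between -0.12 and 0.12 m and y of scraper in the frame of tray between -0.115 and 0.145 m and z of scraper in the frame of tray below 0.058 m), for 0.2 s.
3. every chip lies in the chip pan while the scraper is held (x of chip1 in the frame of tray between -0.122 and 0.122 m and y of chip1 in the frame of tray between -0.187 and -0.115 m and z of each of chip1, chip2, chip3, chip4, chip5 in the frame of tray below 0.03 m and x of chip2 in the frame of tray between -0.122 and 0.122 m and y of chip2 in the frame of tray between -0.187 and -0.115 m and x of chip3 in the frame of tray between -0.122 and 0.122 m and y of chip3 in the frame of tray between -0.187 and -0.115 m and x of chip4 in the frame of tray between -0.122 and 0.122 m and y of chip4 in the frame of tray between -0.187 and -0.115 m and x of chip5 in the frame of tray between -0.122 and 0.122 m and y of chip5 in the frame of tray between -0.187 and -0.115 m and contact force between the fingers and scraper above 1 N), for 0.2 s.
At the end, for the whole second after the job is handed in: Clamp feet in the tote's larger compartment, bushes in the smaller (origin below 60 mm), every chip in the chip pan, scraper upright (0.1 rad) on its mat, within 25 mm of its centre and 0.2 rad of its long direction; all at rest (all of step 1 and x of chip1 in the frame of tray between -0.122 and 0.122 m and y of chip1 in the frame of tray between -0.187 and -0.115 m and z of each of chip1, chip2, chip3, chip4, chip5 in the frame of tray below 0.03 m and x of chip2 in the frame of tray between -0.122 and 0.122 m and y of chip2 in the frame of tray between -0.187 and -0.115 m and x of chip3 in the frame of tray between -0.122 and 0.122 m and y of chip3 in the frame of tray between -0.187 and -0.115 m and x of chip4 in the frame of tray between -0.122 and 0.122 m and y of chip4 in the frame of tray between -0.187 and -0.115 m and x of chip5 in the frame of tray between -0.122 and 0.122 m and y of chip5 in the frame of tray between -0.187 and -0.115 m and horizontal distance between scraper and mat below 0.025 m and angle between the x axis of scraper and the x axis of mat, either way round below 0.2 rad and angle between scraper's own z axis and vertical below 0.1 rad and height (world z) of scraper below 0.012 m and linear speed of each of clamp1, clamp2, clamp3, bush1, bush2, bush3, chip1, chip2, chip3, chip4, chip5, scraper below 0.03 m/s); the robot touches nothing.
It fails at once if a chip is lifted more than 35 mm above the deck (z of any of chip1, chip2, chip3, chip4, chip5 in the frame of tray above 0.085 m).
It fails at once if a bystander (jar, slide box or objective) is moved more than 30 mm (distance of any of jar, slidebox, objective from where it was at the start of the episode above 0.03 m).
Of clamp1, clamp2, clamp3, bush1, bush2, bush3 only 4 to 6 are there at a start; the rules pass over those that are not, and their reading is None.
Of chip1, chip2, chip3, chip4, chip5 only 3 to 5 are there at a start; the rules pass over those that are not, and their reading is None.
At some moment in a run one of clamp1, clamp2, clamp3, bush1, bush2, bush3, scraper may be knocked a few centimetres aside while the robot is not near it.
Once in a run the grip may slacken for a moment while it holds something.
It also fails if it takes over 210 s, if anything falls off the work surface, if the arm or the gripper's body presses on something with over 40 N, if the wrist force passes 120 N, or if a joint passes its speed limit or range.

## Working session

There is one attempt and no reset: what is moved stays moved. The work goes in short steps, Python scripts to look and compute and a shell command to move; the robot and the scene stay as the last step left them, time stands still between calls to the robot, and variables do not carry over. Pictures are saved under pics/ and viewed, at most 14 in all, crops included, and the job is handed in when it is done.

```bash
ls; mkdir -p pics; python3 - <<'E'
from bench import robot, camera, get_calibration
import cv2,numpy as np
print(robot.sense())
for n in ["scene","side","wrist"]:
    c=get_calibration(n);print(n,c)
    p,d=camera(n);cv2.imwrite(f"pics/{n}0.png",p[:,:,::-1]);np.save(f"pics/{n}0.npy",d)
E
```

```text
pics
{'time_s': 0.0, 'qpos': array([ 1.184206  ,  0.62930344,  0.0384288 ,  1.51835269, -0.02698836,
        0.99626363, -0.01997674]), 'qvel': array([-0.00056357, -0.00078775,  0.000131  ,  0.00082173, -0.00159851,
        0.00166779, -0.00195037]), 'tau': array([ 1.14919363e-03, -5.49734223e+01,  1.14394683e+00, -1.86638349e+01,
       -5.21971949e-02,  2.33644451e-02,  1.54418340e-04]), 'ee_pos': array([ 0.2047734 , -0.61618703,  0.18728645]), 'ee_rot': array([-3.09949818e+00, -5.01516668e-01,  4.89535954e-04]), 'contact_force': array([-0.51682754, -0.673728  ,  0.31091382]), 'ft_torque': array([-0.01888678, -0.00520229, -0.02554452]), 'gripper_force': 0.0, 'grip_width': 0.09370185794025274}
scene {'intrinsics': array([[440.14003342,   0.        , 322.46469655],
       [  0.        , 440.14003342, 197.40068135],
       [  0.        ,   0.        ,   1.        ]]), 'R': array([[ 0.33345433,  0.94270606, -0.01065323],
       [ 0.68717303, -0.25077236, -0.68184049],
       [-0.6454467 ,  0.22004206, -0.73142331]]), 't': array([-0.12744056, -0.32334693,  1.80559311])}
side {'intrinsics': array([[473.5376316 ,   0.        , 316.28350752],
       [  0.        , 473.5376316 , 198.25130574],
       [  0.        ,   0.        ,   1.        ]]), 'R': array([[-0.80138098, -0.59771825, -0.02283452],
       [-0.34062918,  0.48740783, -0.80399339],
       [ 0.49169125, -0.63652691, -0.59419964]]), 't': array([0.3923358 , 0.25367875, 1.00738834])}
wrist {'intrinsics': array([[280.0196024 ,   0.        , 322.7384284 ],
       [  0.        , 280.0196024 , 200.12537696],
       [  0.        ,   0.        ,   1.        ]]), 'R': array([[ 0.31496046, -0.94910224, -0.00220061],
       [-0.90866644, -0.30220977,  0.28808777],
       [-0.27408979, -0.08873664, -0.95760148]]), 't': array([-0.64974686, -0.02921066,  0.39282784])}
```

View pics/scene0.png

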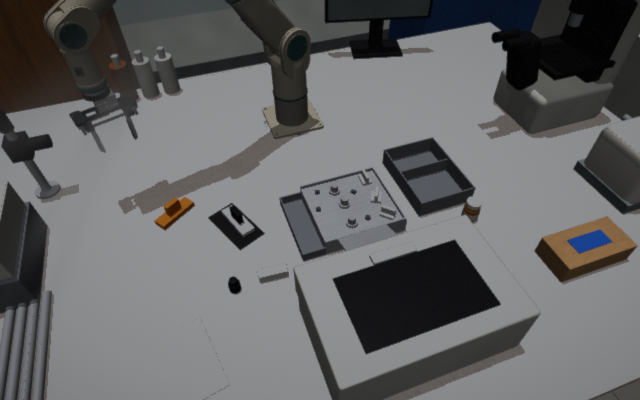

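View pics/side0.png

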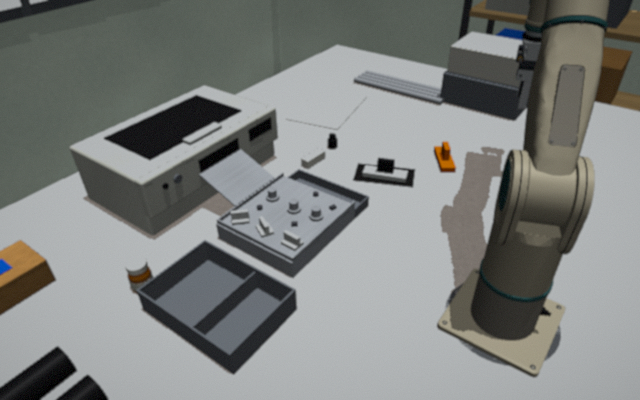

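The scene view shows the tray deck around (345,205) with three bushes, three clamp feet and some chips. The pan is at (300,225), the tote at (428,175), and the mat with the aluminium and black scraper at (237,223). The orange object at (174,211) is a look-alike. The jar is at (472,207), the slide box at (272,272) and the objective at (234,285). I'll confirm in an enlarged crop.

```bash
cat > h.py <<'E'
import numpy as np,cv2
from scipy.spatial.transform import Rotation as Ro
from bench import robot,camera,get_calibration
def ray(c,uv,z):
    "pixels -> world points on plane z"
    uv=np.atleast_2d(uv).astype(float);K,R,t=c["intrinsics"],c["R"],c["t"]
    d=np.c_[(uv-K[[0,1],[2,2]])/K[0,0],np.ones(len(uv))]@R;o=-R.T@t
    return o+d*((z-o[2])/d[:,2])[:,None]
def cloud(c,D):
    v,u=np.mgrid[:D.shape[0],:D.shape[1]];K=c["intrinsics"]
    P=np.stack([(u-K[0,2])/K[0,0]*D,(v-K[1,2])/K[1,1]*D,D],-1)
    return (P-c["t"])@c["R"]
def proj(c,X):
    p=(np.atleast_2d(X)@c["R"].T+c["t"])@c["intrinsics"].T;return p[:,:2]/p[:,2:]
def plan(target,yaw=None,s=None):
    """print tool-frame shift (in 2.5cm units) and turn about tool z (6deg units) to target; yaw = wanted world angle of tool y axis"""
    s=s or robot.sense();R=Ro.from_rotvec(s["ee_rot"]).as_matrix()
    d=R.T@(np.array(target)-s["ee_pos"])
    ya=np.degrees(np.arctan2(R[1,1],R[0,1]))
    print("pos",s["ee_pos"].round(4),"tilt z",R[:,2].round(3),"yaw_y",ya.round(1),"q7",s["qpos"][6].round(2))
    print("shift units",(d/.025).round(2))
    if yaw is not None:
        dy=(yaw-ya+90)%180-90; print("turn about tool z units (ccw world=-):",(-dy/6).round(2))
E
python3 - <<'E'
import cv2,numpy as np
a=cv2.imread('pics/scene0.png')[155:265,195:415];b=cv2.imread('pics/side0.png')[150:280,200:420]
a=cv2.resize(a,(760,380-0),interpolation=cv2.INTER_CUBIC)
w=cv2.imread('pics/wrist0.png')
b=cv2.resize(b,(372,220),interpolation=cv2.INTER_CUBIC);w=cv2.resize(w,(352,220))
cv2.imwrite('pics/c1.png',np.vstack([a,np.pad(np.hstack([b,w]),((0,0),(0,36),(0,0)))]))
E
```

```text
(no output)
```

View pics/c1.png

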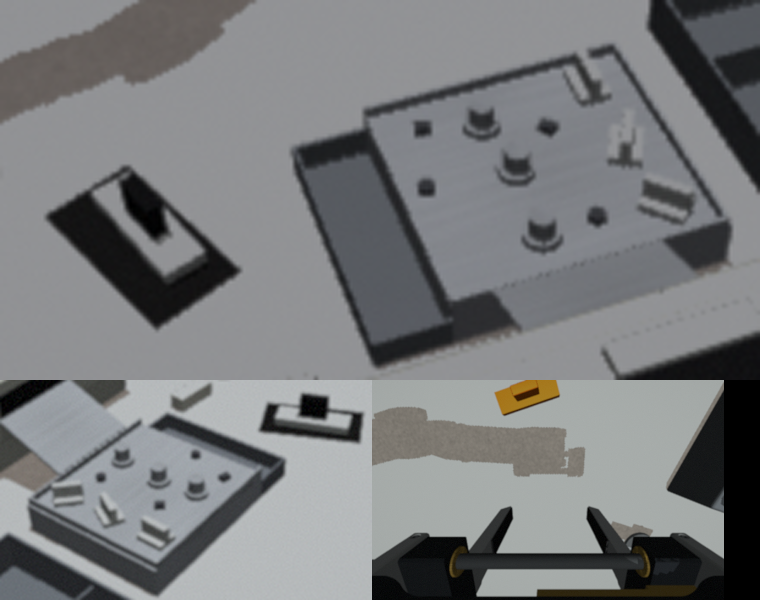

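The scraper candidates are the bar on the mat at (237,223), aluminium with a black grip, and the orange one at (174,211). The one on the mat fits the description. The deck also holds three feet, three bushes and four chips.

```bash
python3 - <<'E'
from h import *
for n in ["scene","side"]:
    c=get_calibration(n);D=np.load(f"pics/{n}0.npy");P=cloud(c,D);Z=P[...,2]
    im=cv2.imread(f"pics/{n}0.png");print("==",n)
    roi=(D>0)&(P[...,0]>.3)&(P[...,0]<.95)&(abs(P[...,1])<.6)
    def blobs(m,lab,mn,mx=1e9):
        k,L,st,_=cv2.connectedComponentsWithStats(m.astype(np.uint8))
        for i in range(1,k):
            if mn<st[i,4]<mx:
                q=P[L==i];r=cv2.minAreaRect((q[:,:2]*1000).astype(np.float32))
                print(lab,st[i,4],"rect mm",np.round(r[0],1),np.round(r[1],1),round(r[2],1),"z",q[:,2].mean().round(4),"mean",(q[:,:2].mean(0)*1000).round(1))
    blobs(roi&(abs(Z-.05)<.006),"deck",300)
    g=im.max(2)
    blobs(roi&(Z<.012)&(Z>-.01)&(g<60),"black@0",100)
    blobs(roi&(Z>.066)&(Z<.095),"parts",4,300)
    blobs(roi&(Z>.012)&(Z<.03)&(g>90),"scraperbar",20)
    blobs(roi&(Z>.045)&(Z<.075)&(g<70),"dark",4,400)
    m=roi&(abs(Z-.004)<.004)&(g>70)&(g<125);blobs(m,"toteflr",150)
E
```

```text
== scene
deck 337 rect mm [499.2 342.3] [265.  186.6] 0.7 z 0.0502 mean [461.2 374.9]
deck 3780 rect mm [562.5  32.9] [253.3 263.9] 0.4 z 0.0501 mean [562.4  22.1]
black@0 171 rect mm [552.8 263.9] [322.4 146.5] 33.5 z 0.0071 mean [586.5 281.9]
black@0 723 rect mm [ 480.7 -332.3] [183.2  95. ] 23.8 z 0.0041 mean [ 501.1 -340.1]
parts 50 rect mm [480.2 117.2] [11.4 45.5] 88.4 z 0.0765 mean [481.7 116. ]
parts 49 rect mm [494.2   1.1] [19.6 25.1] 69.8 z 0.0778 mean [495.4   0.6]
parts 40 rect mm [565.1 118.6] [ 9.7 49.4] 62.6 z 0.0777 mean [567.9 117. ]
parts 51 rect mm [558.9  10.5] [19.2 25. ] 69.5 z 0.0776 mean [560.5   9.8]
parts 154 rect mm [705.6 391.3] [44.5 48.5] 18.0 z 0.0738 mean [707.1 389. ]
parts 78 rect mm [642.9 123.4] [44.7 16.7] 46.8 z 0.0761 mean [644.7 123.4]
parts 61 rect mm [639.6   3.1] [26.5 21.8] 1.4 z 0.078 mean [641.6   2.5]
parts 67 rect mm [ 888.3 -230. ] [122.4   1.2] 0.7 z 0.0813 mean [ 892. -230.]
scraperbar 292 rect mm [ 365.9 -511.7] [ 50.1 130. ] 34.4 z 0.0178 mean [ 371.3 -512.5]
scraperbar 272 rect mm [ 473.5 -323.2] [134.8  45.8] 20.6 z 0.0218 mean 
[... 4354 characters left out ...]
43 mean [473.8 -50.1]
dark 25 rect mm [483.4   8.3] [18.1  7.9] 43.9 z 0.0681 mean [484.1   9.1]
dark 11 rect mm [512.7  62.3] [7.5 9.9] 89.2 z 0.0555 mean [512.6  61.7]
dark 7 rect mm [595.3 163.8] [ 2.8 21.7] 87.3 z 0.0539 mean [596.9 163.8]
dark 19 rect mm [481.8 119.8] [ 5. 18.] 85.8 z 0.0667 mean [482.6 120.1]
dark 8 rect mm [462.2 120.7] [8.5 2.2] 9.1 z 0.0665 mean [462.  120.5]
dark 337 rect mm [889.4 551.3] [11.4 97. ] 1.2 z 0.0546 mean [889.2 552.7]
dark 16 rect mm [683.7 380.7] [ 5.  11.2] 31.7 z 0.0579 mean [683.6 380.7]
toteflr 2561 rect mm [581.7 321.9] [124.9 165.9] 0.9 z 0.0023 mean [581.1 326.1]
toteflr 1851 rect mm [444.7 320.4] [165.8  75.1] 89.6 z 0.0023 mean [444.6 324.6]
```

```bash
python3 -m creep '[[0,0,-0.7,0,0,0.77],[0,0,-0.7,0,0,0.77],[0,0,-0.7,0,0,0.77],[0,0,-0.7,0,0,0.77],[0.43,-0.98,0,0,0,0],[0.43,-0.98,0,0,0,0],[0.43,-0.98,0,0,0,0],[0.43,-0.98,0,0,0,0],[0.43,-0.98,0,0,0,0],[0.43,-0.98,0,0,0,0],[0.43,-0.98,0,0,0,0],[0.43,-0.98,0,0,0,0],[0.43,-0.98,0,0,0,0],[0.43,-0.98,0,0,0,0],[0.43,-0.98,0,0,0,0],[0.43,-0.98,0,0,0,0],[0.43,-0.98,0,0,0,0],[0.43,-0.98,0,0,0,0]]' 0.5 30
python3 -m creep '[[0.43,-0.98,0,0,0,0],[0.43,-0.98,0,0,0,0],[0.43,-0.98,0,0,0,0],[0.43,-0.98,0,0,0,0],[0.43,-0.98,0,0,0,0],[0.43,-0.98,0,0,0,0],[0.43,-0.98,0,0,0,0],[0.43,-0.98,0,0,0,0],[0.43,-0.98,0,0,0,0],[0.43,-0.98,0,0,0,0],[0.43,-0.98,0,0,0,0],[0.43,-0.98,0,0,0,0],[0.43,-0.98,0,0,0,0],[0.43,-0.98,0,0,0,0],[0.43,-0.98,0,0,0,0],[0.43,-0.98,0,0,0,0],[0,0,0,0,0,0],[0,0,0,0,0,0],[0,0,0,0,0,0]]'
cat > look.py <<'E'
import sys
from h import *
n=sys.argv[1]
c=get_calibration("wrist");p,D=camera("wrist")
cv2.imwrite(f"pics/{n}.png",p[:,:,::-1]);np.savez(f"pics/{n}.npz",D=D,**c)
plan([.53,.12,.26],-90)
E
python3 look.py w1
```

```text
time_s: 1.65
ee_pos: [0.3562, -0.2728, 0.2581]
ee_rot: [-3.141, 0.003, 0.0]
contact_force: [-0.6, -0.5, -0.2]
grip_width: 0.0471
gripper_force: 0.0
time_s: 3.23
ee_pos: [0.5283, 0.1166, 0.2578]
ee_rot: [3.14, -0.004, -0.002]
contact_force: [-0.1, 0.3, 0.6]
grip_width: 0.047
gripper_force: 0.0
pos [0.5283 0.1161 0.258 ] tilt z [-0.001 -0.001 -1.   ] yaw_y -90.2 q7 -1.9
shift units [ 0.07 -0.16 -0.08]
turn about tool z units (ccw world=-): -0.03
```

View pics/w1.png

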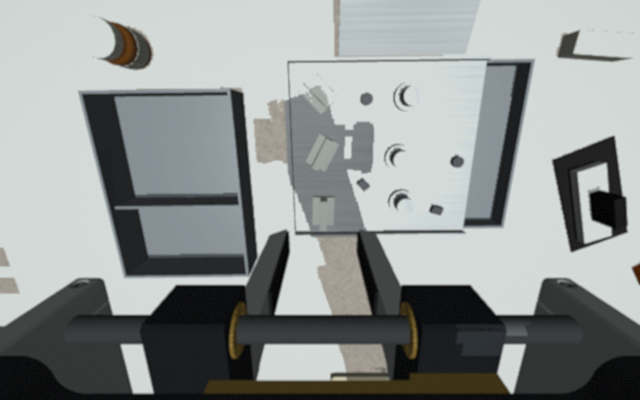

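```bash
cat > seg.py <<'E'
import sys
from h import *
n=sys.argv[1]
f=np.load(f"pics/{n}.npz");c={k:f[k] for k in ["intrinsics","R","t"]};D=f["D"];P=cloud(c,D);Z=P[...,2]
im=cv2.imread(f"pics/{n}.png");g=im.max(2)
X,Y=P[...,0],P[...,1];roi=(D>0.2)&(X>.3)&(X<.78)&(Y>-.6)&(Y<.6)
def blobs(m,lab,mn,mx=1e9):
    k,L,st,ce=cv2.connectedComponentsWithStats(m.astype(np.uint8))
    for i in range(1,k):
        if mn<st[i,4]<mx:
            q=P[L==i];r=cv2.minAreaRect((q[:,:2]*1000).astype(np.float32))
            print(lab,st[i,4],"px",ce[i].round(),"rect",np.round(r[0],1),np.round(r[1],1),round(r[2],1),"z",np.median(q[:,2]).round(4))
deck=(X>.44)&(X<.684)&(Y>-.1)&(Y<.17)
blobs(roi&deck&(Z>.0735)&(Z<.09),"top",15,3000)
blobs(roi&deck&(Z>.0543)&(Z<.0615)&(g<75),"chip",15,600)
if "-s" in sys.argv:
    blobs(roi&(Y>.2)&(Z<.008)&(Z>-.004)&(X<.70)&(g<150)&(g>40),"toteflr",200)
    blobs(roi&(Y>.2)&(Z>.057)&(Z<.068),"toterim",50)
    blobs(roi&(Y<-.05)&(Z>.0)&(Z<.01)&(g<110),"panflr/mat",200)
    blobs(roi&(Y<0.2)&(abs(Z-.05)<.004),"deck",600)
    blobs(roi&(Y<-.2)&(Z>.055)&(Z<.07),"gripTop",10)
E
python3 seg.py w1 -s
```

```text
top 303 px [317.  92.] rect [641.8 122.9] [43.4 10. ] 44.8 z 0.0794
top 327 px [412.  96.] rect [637.3   2.7] [24.2 22.5] 89.2 z 0.0794
top 257 px [321. 155.] rect [563.4 117.6] [10.  44.1] 62.4 z 0.0794
top 268 px [401. 160.] rect [556.8  10.2] [23.8 22.7] 88.1 z 0.0794
top 242 px [405. 206.] rect [490.9   0.5] [23.5 22.5] 46.0 z 0.0793
top 208 px [323. 215.] rect [477.  115.9] [ 9.9 43. ] 87.2 z 0.0794
chip 26 px [338. 233.] rect [440.7  92.7] [ 1.3 36.8] 1.2 z 0.0561
toteflr 287 px [249. 170.] rect [510.4 236.1] [285.5  17. ] 3.8 z 0.0025
toteflr 3932 px [147. 147.] rect [563.2 345.7] [158.7 172.4] 0.6 z 0.0036
toteflr 2329 px [171. 238.] rect [417.6 344.2] [ 93.  171.9] 0.5 z 0.0038
toterim 184 px [116.  44.] rect [700.6 376.9] [21.5 46. ] 73.2 z 0.0636
toterim 3033 px [161. 181.] rect [507.2 335.1] [279.  199.9] 0.5 z 0.0629
panflr/mat 576 px [501. 150.] rect [ 560.1 -165.9] [ 44.4 244.1] 81.8 z 0.006
panflr/mat 2734 px [585. 182.] rect [ 481.5 -333.7] [178.8  96.8] 23.2 z 0.0035
deck 26793 px [386. 143.] rect [561.   30.1] [241.3 260.7] 0.5 z 0.0494
gripTop 547 px [618. 213.] rect [ 474.4 -323.9] [50.4 20.5] 20.6 z 0.0628
```

The wrist view gives these positions:
- **Tote:** at the left, centre (507,335).
- **Bushes:** at px (405,96), (397,157) and (402,203).
- **Feet:** at (317,92), (321,155) and (323,215).
- **Chips:** four, at (366,99), (363,184), (457,160) and (436,210).
- **Scraper:** on its mat, at right.

I'll start with the bush at (491,0).

```bash
python3 -m creep '[[-0.3,0.925,0.5,0,0,0],[-0.3,0.925,0.5,0,0,0],[-0.3,0.925,0.5,0,0,0],[-0.3,0.925,0.5,0,0,0],[-0.3,0.925,0.5,0,0,0],[0,0,0.9,0,0,0],[0,0,0.9,0,0,0],[0,0,0.9,0,0,0],[0,0,0.9,0,0,0],[0,0,0.5,0,0,0],[0,0,0.5,0,0,0],[0,0,0,0,0,0],[0,0,0,0,0,0]]' 0.5 30
python3 -c "
from h import *
plan([.4909,.0005,.079],-90)"
```

```text
time_s: 4.37
ee_pos: [0.4904, 0.0008, 0.0806]
ee_rot: [3.141, -0.006, -0.002]
contact_force: [-0.1, -0.1, 0.1]
grip_width: 0.0471
gripper_force: 0.0
pos [0.4904 0.0008 0.0806] tilt z [-0.001 -0.001 -1.   ] yaw_y -90.2 q7 -1.73
shift units [0.02 0.01 0.07]
turn about tool z units (ccw world=-): -0.03
```

```bash
python3 -m creep '[[0,0,0.05,0,0,0],[0,0,0,0,0,0],[0,0,0,0,0,0],[0,0,0,0,0,0],[0,0,0,0,0,0],[0,0,0,0,0,0],[0,0,-0.8,0,0,0],[0,0,-0.8,0,0,0],[0,0,-0.7,0,0,0],[0,0,0,0,0,0]]' 0 30
python3 -m creep '[[-0.235,-0.9,0,0,0,0],[-0.235,-0.9,0,0,0,0],[-0.235,-0.9,0,0,0,0],[-0.235,-0.9,0,0,0,0],[-0.235,-0.9,0,0,0,0],[-0.235,-0.9,0,0,0,0],[-0.235,-0.9,0,0,0,0],[-0.235,-0.9,0,0,0,0],[-0.235,-0.9,0,0,0,0],[-0.235,-0.9,0,0,0,0],[-0.235,-0.9,0,0,0,0],[0,-0.9,0,0,0,0],[0,-0.2,0,0,0,0],[0,0,0,0,0,0]]'
```

```text
time_s: 5.2
ee_pos: [0.4934, 0.0022, 0.1398]
ee_rot: [-3.141, 0.003, -0.009]
contact_force: [1.0, 0.1, -0.3]
grip_width: 0.0005
gripper_force: 0.0
time_s: 6.37
ee_pos: [0.4264, 0.2786, 0.1364]
ee_rot: [-3.141, -0.002, 0.001]
contact_force: [0.0, 0.1, -0.6]
grip_width: 0.0003
gripper_force: 0.0
```

The grip closed empty. I'll look from here to see where the bush went.

```bash
python3 -m creep '[[0.6,0.8,-0.9,0,0,0],[0.6,0.8,-0.9,0,0,0],[0.6,0.8,-0.9,0,0,0],[0.6,0.8,-0.9,0,0,0],[0.6,0.8,-0.9,0,0,0],[0.6,0.8,0,0,0,0],[0.6,0.8,0,0,0,0],[0.6,0.8,0,0,0,0],[0,0.8,0,0,0,0],[0,0,0,0,0,0],[0,0,0,0,0,0],[0,0,0,0,0,0]]' 0.5
python3 look.py w2; python3 seg.py w2
```

```text
time_s: 7.37
ee_pos: [0.5459, 0.0968, 0.2492]
ee_rot: [-3.141, 0.004, 0.001]
contact_force: [-0.2, -0.9, -0.2]
grip_width: 0.0471
gripper_force: 0.0
pos [0.546  0.0976 0.2493] tilt z [-0.001  0.001 -1.   ] yaw_y -90.1 q7 -1.83
shift units [-0.64 -0.9  -0.43]
turn about tool z units (ccw world=-): -0.01
top 308 px [301. 106.] rect [641.7 122.7] [43.9  9.6] 45.5 z 0.0794
top 323 px [398. 110.] rect [637.    2.9] [23.5 22.7] 88.5 z 0.0792
top 264 px [307. 169.] rect [563.4 117.6] [10.  43.9] 62.5 z 0.0795
top 274 px [387. 174.] rect [556.3  10.4] [23.5 23.3] 0.8 z 0.0795
top 242 px [391. 220.] rect [4.91e+02 4.00e-01] [23.8 22.8] 87.3 z 0.0794
top 211 px [309. 229.] rect [476.8 116. ] [ 8.6 44.1] 89.2 z 0.0796
chip 34 px [347. 198.] rect [517.4  61.3] [13.2  6.9] 19.0 z 0.0575
chip 29 px [311. 246.] rect [440.4 114.6] [ 0.9 42.8] 0.1 z 0.0556
```

View pics/w2.png

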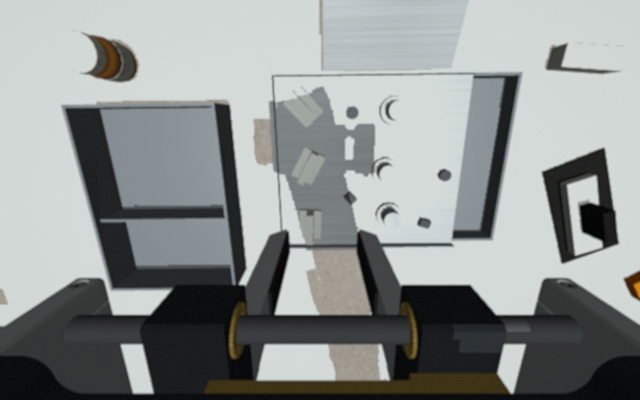

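All parts stayed put: the bush is still at px (387,213), so I lifted before the fingers had closed. I'll retry and wait for grip force before lifting.

```bash
python3 -m creep '[[-0.44,0.78,0.5,0,0,0],[-0.44,0.78,0.5,0,0,0],[-0.44,0.78,0.5,0,0,0],[-0.44,0.78,0.5,0,0,0],[-0.44,0.78,0.5,0,0,0],[0,0,0.9,0,0,0],[0,0,0.9,0,0,0],[0,0,0.9,0,0,0],[0,0,0.9,0,0,0],[0,0,0.4,0,0,0],[0,0,0.33,0,0,0],[0,0,0,0,0,0],[0,0,0,0,0,0]]' 0.5 30
python3 -m creep '[[0,0,0,0,0,0],[0,0,0,0,0,0],[0,0,0,0,0,0],[0,0,0,0,0,0],[0,0,0,0,0,0],[0,0,0,0,0,0],[0,0,0,0,0,0]]' 0 30
```

```text
time_s: 8.5
ee_pos: [0.4916, 0.0002, 0.0788]
ee_rot: [-3.141, 0.001, -0.0]
contact_force: [0.4, -1.0, -0.9]
grip_width: 0.0469
gripper_force: 0.0
time_s: 9.08
ee_pos: [0.4915, -0.0005, 0.0788]
ee_rot: [-3.142, 0.003, -0.0]
contact_force: [0.3, 0.4, 0.1]
grip_width: 0.0039
gripper_force: 0.0
```

```bash
python3 - <<'E'
from h import *
s=[]
for n in ["scene","side"]:
    p,d=camera(n);cv2.imwrite(f"pics/{n}1.png",p[:,:,::-1])
    c=get_calibration(n);uv=proj(c,[.4915,0,.09])[0].astype(int);print(n,uv)
    q=p[max(uv[1]-75,0):uv[1]+75,uv[0]-50:uv[0]+50,::-1];s.append(cv2.resize(q,(390,585),interpolation=cv2.INTER_CUBIC))
cv2.imwrite("pics/c2.png",np.hstack(s))
E
```

```text
scene [333 182]
side [314 203]
```

View pics/c2.png

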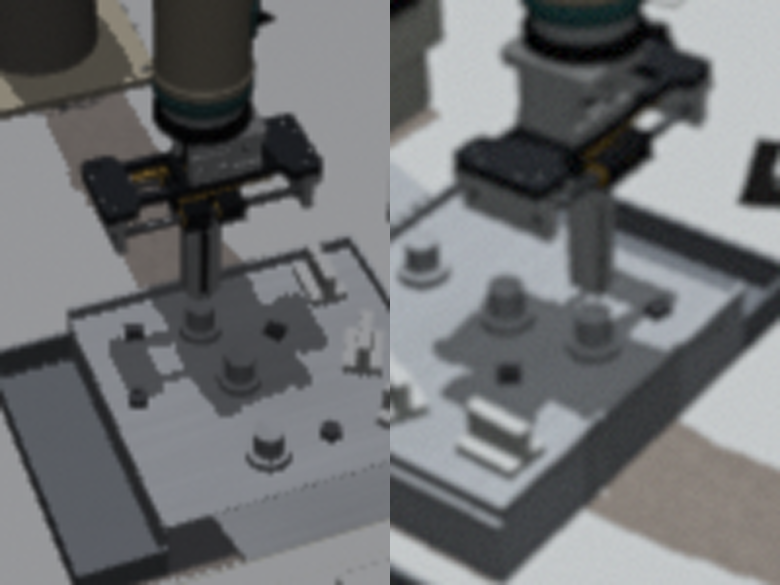

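Both views show the closed tips just above the boss: scene crop (203,293), side crop (590,285). They triangulate to z≈0.09, about 28 mm higher than the stated tool geometry implies. I'll open, go lower and close again.

```bash
python3 -m creep '[[0,0,0,0,0,0],[0,0,0,0,0,0],[0,0,0,0,0,0],[0,0,0,0,0,0],[0,0,0,0,0,0],[0,0,0.3,0,0,0],[0,0,0.3,0,0,0],[0,0,0.3,0,0,0],[0,0,0.1,0,0,0],[0,0,0,0,0,0],[0,0,0,0,0,0]]' 0.5 30
python3 -m creep '[[0,0,0,0,0,0],[0,0,0,0,0,0],[0,0,0,0,0,0],[0,0,0,0,0,0],[0,0,0,0,0,0],[0,0,0,0,0,0],[0,0,0,0,0,0]]' 0 30
```

```text
time_s: 10.1
ee_pos: [0.4912, -0.0005, 0.0532]
ee_rot: [3.142, -0.003, -0.001]
contact_force: [-0.1, 0.9, -0.4]
grip_width: 0.0469
gripper_force: 0.0
time_s: 10.68
ee_pos: [0.4917, -0.0004, 0.0539]
ee_rot: [-3.141, 0.003, -0.001]
contact_force: [0.1, 0.1, 2.0]
grip_width: 0.023
gripper_force: 30.0
```

```bash
python3 -m creep '[[0,0,-0.6,0,0,0],[0,0,-0.9,0,0,0],[0,0,-0.9,0,0,0],[0,-0.4,0,0,0,0],[-0.263,-0.9,0,0,0,0],[-0.263,-0.9,0,0,0,0],[-0.263,-0.9,0,0,0,0],[-0.263,-0.9,0,0,0,0],[-0.263,-0.9,0,0,0,0],[-0.263,-0.9,0,0,0,0],[-0.263,-0.9,0,0,0,0],[-0.263,-0.9,0,0,0,0],[-0.263,-0.9,0,0,0,0],[-0.263,-0.9,0,0,0,0],[0,-0.9,0,0,0,0],[0,-0.7,0,0,0,0],[0,0,0,0,0,0],[0,0,0,0,0,0]]'
python3 -m creep '[[0,0,0.8,0,0,0],[0,0,0.8,0,0,0],[0,0,0.8,0,0,0],[0,0,0.8,0,0,0],[0,0,0.5,0,0,0],[0,0,0.25,0,0,0],[0,0,0,0,0,0],[0,0,0,0,0,0]]'
```

```text
time_s: 12.18
ee_pos: [0.4251, 0.2752, 0.1128]
ee_rot: [3.141, 0.001, -0.002]
contact_force: [0.2, -0.5, -1.1]
grip_width: 0.0228
gripper_force: 30.0
time_s: 12.85
ee_pos: [0.4263, 0.2737, 0.0149]
ee_rot: [3.141, -0.005, -0.001]
contact_force: [0.2, -0.4, -1.1]
grip_width: 0.0227
gripper_force: 30.0
```

```bash
python3 -m creep '[[0,0,0,0,0,0],[0,0,0,0,0,0],[0,0,0,0,0,0],[0,0,-0.9,0,0,0],[0,0,-1,0,0,0],[0,0,-1,0,0,0],[0,0,-1,0,0,0],[0.473,0.957,0,0,0,0],[0.473,0.957,0,0,0,0],[0.473,0.957,0,0,0,0],[0.473,0.957,0,0,0,0],[0.473,0.957,0,0,0,0],[0.473,0.957,0,0,0,0],[0.473,0.957,0,0,0,0],[0.473,0.957,0,0,0,0],[0.473,0.957,0,0,0,0],[0.473,0.957,0,0,0,0],[0.473,0.957,0,0,0,0],[0,0,0,0,0,0]]' 0.5 30
python3 -m creep '[[0,0,0.7,0,0,0],[0,0,0.7,0,0,0],[0,0,0.6,0,0,0],[0,0,0.35,0,0,0],[0,0,0,0,0,0],[0,0,0,0,0,0]]'
python3 -c "
from h import *
plan([.5564,.0104,.0535],-90)"
```

```text
time_s: 14.43
ee_pos: [0.5584, 0.0043, 0.1132]
ee_rot: [3.138, -0.015, 0.006]
contact_force: [1.2, 0.2, 0.2]
grip_width: 0.0465
gripper_force: 0.0
time_s: 14.93
ee_pos: [0.5557, 0.0116, 0.0539]
ee_rot: [-3.142, 0.002, 0.0]
contact_force: [0.1, 0.4, 0.7]
grip_width: 0.0471
gripper_force: 0.0
pos [0.5557 0.0116 0.0539] tilt z [-0.  0. -1.] yaw_y -90.1 q7 -1.69
shift units [0.03 0.05 0.02]
turn about tool z units (ccw world=-): -0.01
```

```bash
python3 -m creep '[[0,0,0,0,0,0],[0,0,0,0,0,0],[0,0,0,0,0,0],[0,0,0,0,0,0],[0,0,0,0,0,0],[0,0,0,0,0,0],[0,0,-0.5,0,0,0],[0,0,-0.95,0,0,0],[0,0,-0.95,0,0,0],[0,0,0,0,0,0]]' 0 30
python3 -m creep '[[-0.371,-0.927,0,0,0,0],[-0.371,-0.927,0,0,0,0],[-0.371,-0.927,0,0,0,0],[-0.371,-0.927,0,0,0,0],[-0.371,-0.927,0,0,0,0],[-0.371,-0.927,0,0,0,0],[-0.371,-0.927,0,0,0,0],[-0.371,-0.927,0,0,0,0],[-0.371,-0.927,0,0,0,0],[-0.371,-0.927,0,0,0,0],[-0.371,-0.927,0,0,0,0],[-0.371,-0.927,0,0,0,0],[-0.371,-0.927,0,0,0,0],[-0.371,-0.927,0,0,0,0],[0,0,0,0,0,0],[0,0,0,0,0,0]]'
python3 -m creep '[[0,0,0.8,0,0,0],[0,0,0.8,0,0,0],[0,0,0.8,0,0,0],[0,0,0.8,0,0,0],[0,0,0.5,0,0,0],[0,0,0.25,0,0,0],[0,0,0,0,0,0],[0,0,0,0,0,0]]'
```

```text
time_s: 15.77
ee_pos: [0.5586, 0.0115, 0.1172]
ee_rot: [-3.141, 0.003, -0.01]
contact_force: [1.0, -0.0, -1.2]
grip_width: 0.0229
gripper_force: 30.0
time_s: 17.1
ee_pos: [0.4249, 0.3371, 0.1126]
ee_rot: [3.141, 0.003, -0.002]
contact_force: [-0.2, -1.4, -2.2]
grip_width: 0.0231
gripper_force: 30.0
time_s: 17.77
ee_pos: [0.4269, 0.335, 0.0148]
ee_rot: [3.141, -0.005, -0.0]
contact_force: [-0.5, -0.1, -1.1]
grip_width: 0.0229
gripper_force: 30.0
```

```bash
python3 -m creep '[[0,0,0,0,0,0],[0,0,0,0,0,0],[0,0,0,0,0,0],[0,0,-0.9,0,0,0],[0,0,-1,0,0,0],[0,0,-1,0,0,0],[0,0,-1,0,0,0],[0.5,0.8,0,0,0,0],[0.5,0.8,0,0,0,0],[0.5,0.8,0,0,0,0],[0.5,0.8,0,0,0,0],[0.5,0.8,0,0,0,0],[0.5,0.8,0,0,0,0],[0.5,0.8,0,0,0,0],[0.5,0.8,0,0,0,0],[0.5,0.8,0,0,0,0],[0.5,0.8,0,0,0,0],[0.5,0.8,0,0,0,0],[0.5,0.8,0,0,0,0]]' 0.5 30
python3 -m creep '[[0.5,0.8,0,0,0,0],[0.5,0.8,0,0,0,0],[0.5,0.8,0,0,0,0],[0.5,0.8,0,0,0,0],[0.42,0.49,0,0,0,0],[0,0,0,0,0,0],[0,0,0.7,0,0,0],[0,0,0.7,0,0,0],[0,0,0.6,0,0,0],[0,0,0.35,0,0,0],[0,0,0,0,0,0],[0,0,0,0,0,0]]'
python3 -c "
from h import *
plan([.6371,.0028,.0535],-90)"
```

```text
time_s: 19.35
ee_pos: [0.5769, 0.0946, 0.1132]
ee_rot: [-3.141, 0.003, -0.002]
contact_force: [-0.3, 0.4, 1.0]
grip_width: 0.0468
gripper_force: 0.0
time_s: 20.35
ee_pos: [0.6362, 0.0041, 0.0539]
ee_rot: [-3.141, 0.002, 0.0]
contact_force: [0.8, 0.1, 0.0]
grip_width: 0.0471
gripper_force: 0.0
pos [0.6362 0.0041 0.0539] tilt z [-0.  0. -1.] yaw_y -90.1 q7 -1.66
shift units [0.04 0.05 0.02]
turn about tool z units (ccw world=-): -0.01
```

```bash
python3 -m creep '[[0,0,0,0,0,0],[0,0,0,0,0,0],[0,0,0,0,0,0],[0,0,0,0,0,0],[0,0,0,0,0,0],[0,0,0,0,0,0],[0,0,-0.5,0,0,0],[0,0,-0.95,0,0,0],[0,0,-0.95,0,0,0],[0,0,0,0,0,0]]' 0 30
python3 -m creep '[[-0.443,-0.823,0,0,0,0],[-0.443,-0.823,0,0,0,0],[-0.443,-0.823,0,0,0,0],[-0.443,-0.823,0,0,0,0],[-0.443,-0.823,0,0,0,0],[-0.443,-0.823,0,0,0,0],[-0.443,-0.823,0,0,0,0],[-0.443,-0.823,0,0,0,0],[-0.443,-0.823,0,0,0,0],[-0.443,-0.823,0,0,0,0],[-0.443,-0.823,0,0,0,0],[-0.443,-0.823,0,0,0,0],[-0.443,-0.823,0,0,0,0],[-0.443,-0.823,0,0,0,0],[-0.443,-0.823,0,0,0,0],[-0.443,-0.823,0,0,0,0],[-0.443,-0.823,0,0,0,0],[-0.443,-0.823,0,0,0,0],[-0.443,-0.823,0,0,0,0],[0,0,0,0,0,0]]'
python3 -m creep '[[0,0,0,0,0,0],[0,0,0.8,0,0,0],[0,0,0.8,0,0,0],[0,0,0.8,0,0,0],[0,0,0.8,0,0,0],[0,0,0.5,0,0,0],[0,0,0.25,0,0,0],[0,0,0,0,0,0],[0,0,0,0,0,0]]'
```

```text
time_s: 21.18
ee_pos: [0.6398, 0.0034, 0.1187]
ee_rot: [-3.141, 0.003, -0.013]
contact_force: [1.0, 0.7, -0.2]
grip_width: 0.0227
gripper_force: 30.0
time_s: 22.85
ee_pos: [0.4225, 0.4003, 0.1133]
ee_rot: [-3.138, -0.009, 0.004]
contact_force: [0.3, 0.8, -1.2]
grip_width: 0.0227
gripper_force: 30.0
time_s: 23.6
ee_pos: [0.4272, 0.3943, 0.0152]
ee_rot: [3.142, -0.004, 0.001]
contact_force: [0.2, 0.4, -2.3]
grip_width: 0.0228
gripper_force: 30.0
```

```bash
python3 -m creep '[[0,0,0,0,0,0],[0,0,0,0,0,0],[0,0,0,0,0,0],[0,0,-0.9,0,0,0],[0,0,-1,0,0,0],[0,0,-1,0,0,0],[0,0,-1,0,0,0],[0.153,0.857,0,0,0,0.3],[0.153,0.857,0,0,0,0],[0.153,0.857,0,0,0,0],[0.153,0.857,0,0,0,0],[0.153,0.857,0,0,0,0],[0.153,0.857,0,0,0,0],[0.153,0.857,0,0,0,0],[0.153,0.857,0,0,0,0],[0.153,0.857,0,0,0,0],[0.153,0.857,0,0,0,0],[0.153,0.857,0,0,0,0],[0.153,0.857,0,0,0,0],[0.153,0.857,0,0,0,0]]' 0.4 30
python3 -m creep '[[0,0,0,0,0,0],[0,0,0.7,0,0,0],[0,0,0.7,0,0,0],[0,0,0.6,0,0,0],[0,0,0.45,0,0,0],[0,0,0,0,0,0],[0,0,0,0,0,0]]'
python3 -c "
from h import *
plan([.4769,.1159,.0515],-91.8)"
```

```text
time_s: 25.27
ee_pos: [0.4683, 0.1138, 0.1132]
ee_rot: [-3.141, 0.052, -0.002]
contact_force: [0.3, -0.9, 0.2]
grip_width: 0.0376
gripper_force: 0.0
time_s: 25.85
ee_pos: [0.4677, 0.1153, 0.0513]
ee_rot: [-3.141, 0.051, 0.0]
contact_force: [-1.0, 0.6, 0.5]
grip_width: 0.0379
gripper_force: 0.0
pos [0.4677 0.1153 0.0513] tilt z [-0.  0. -1.] yaw_y -91.9 q7 -1.94
shift units [ 0.37 -0.03 -0.01]
turn about tool z units (ccw world=-): -0.01
```

```bash
python3 -m creep '[[0.37,0,0,0,0,0],[0,0,0,0,0,0],[0,0,0,0,0,0],[0,0,0,0,0,0]]' 0.4
python3 -m creep '[[0,0,0,0,0,0],[0,0,0,0,0,0],[0,0,0,0,0,0],[0,0,0,0,0,0],[0,0,0,0,0,0],[0,0,0,0,0,0],[0,0,-0.5,0,0,0],[0,0,-0.95,0,0,0],[0,0,-0.95,0,0,0],[0,0,-0.1,0,0,0],[0.539,-0.814,0,0,0,0],[0.539,-0.814,0,0,0,0],[0.539,-0.814,0,0,0,0],[0.539,-0.814,0,0,0,0],[0.539,-0.814,0,0,0,0],[0.539,-0.814,0,0,0,0],[0.539,-0.814,0,0,0,0],[0.539,-0.814,0,0,0,0],[0,0,0,0,0,0]]' 0 30
python3 -m creep '[[0,0,0,0,0,0],[0,0,0.8,0,0,0],[0,0,0.8,0,0,0],[0,0,0.8,0,0,0],[0,0,0.8,0,0,0],[0,0,0.5,0,0,0],[0,0,0.25,0,0,0],[0,0,0,0,0,0],[0,0,0,0,0,0]]'
```

```text
time_s: 26.18
ee_pos: [0.4776, 0.1145, 0.0518]
ee_rot: [-3.141, 0.052, -0.002]
contact_force: [-0.3, 0.5, 1.2]
grip_width: 0.0378
gripper_force: 0.0
time_s: 27.77
ee_pos: [0.5917, 0.279, 0.1124]
ee_rot: [-3.137, 0.046, -0.003]
contact_force: [0.4, 1.1, -0.0]
grip_width: 0.0098
gripper_force: 30.0
time_s: 28.52
ee_pos: [0.5904, 0.2732, 0.0153]
ee_rot: [3.141, -0.053, 0.0]
contact_force: [0.8, 0.4, -0.6]
grip_width: 0.0097
gripper_force: 30.0
```

```bash
python3 -m creep '[[0,0,0,0,0,0],[0,0,0,0,0,0],[0,0,0,0,0,0],[0,0,-0.9,0,0,0],[0,0,-1,0,0,0],[0,0,-1,0,0,0],[0,0,-1,0,0,0],[-0.125,0.894,0,0,0,0],[-0.125,0.894,0,0,0,0],[-0.125,0.894,0,0,0,0],[-0.125,0.894,0,0,0,0],[-0.125,0.894,0,0,0,0],[-0.125,0.894,0,0,0,0],[-0.125,0.894,0,0,0,0],[0,0,0,0,0,0.86],[0,0,0,0,0,0.86],[0,0,0,0,0,0.86],[0,0,0,0,0,0.86],[0,0,0,0,0,0.86],[0,0,0,0,0,0]]' 0.4 30
python3 -m creep '[[0,0,0,0,0,0],[0,0,0.7,0,0,0],[0,0,0.6,0,0,0],[0,0,0,0,0,0],[0,0,0,0,0,0]]'
python3 -c "
from h import *
plan([.5634,.1176,.0515],-117.5)"
```

```text
time_s: 30.18
ee_pos: [0.5635, 0.118, 0.1131]
ee_rot: [-3.049, 0.755, -0.002]
contact_force: [-0.4, 0.7, 0.4]
grip_width: 0.0377
gripper_force: 0.0
time_s: 30.6
ee_pos: [0.5627, 0.1178, 0.0797]
ee_rot: [3.05, -0.75, -0.002]
contact_force: [0.6, 0.2, 0.2]
grip_width: 0.0376
gripper_force: 0.0
pos [0.5627 0.1178 0.0797] tilt z [-0.001 -0.    -1.   ] yaw_y -117.6 q7 -2.22
shift units [ 0.03 -0.01  1.13]
turn about tool z units (ccw world=-): -0.02
```

```bash
python3 -m creep '[[0,0,0.7,0,0,0],[0,0,0.43,0,0,0],[0,0,0,0,0,0],[0,0,0,0,0,0]]' 0.4
python3 -m creep '[[0,0,0,0,0,0],[0,0,0,0,0,0],[0,0,0,0,0,0],[0,0,0,0,0,0],[0,0,0,0,0,0],[0,0,0,0,0,0],[0,0,-0.5,0,0,0],[0,0,-0.95,0,0,0],[0,0,-0.95,0,0,0],[0,0,-0.1,0,0,0],[0,0,0,0,0,-0.92],[0,0,0,0,0,-0.92],[0,0,0,0,0,-0.92],[0,0,0,0,0,-0.92],[0,0,0,0,0,-0.92],[0,0,0,0,0,0]]' 0 30
python3 -m creep '[[0.108,-0.87,0,0,0,0],[0.108,-0.87,0,0,0,0],[0.108,-0.87,0,0,0,0],[0.108,-0.87,0,0,0,0],[0.108,-0.87,0,0,0,0],[0.108,-0.87,0,0,0,0],[0.108,-0.87,0,0,0,0],[0.108,-0.87,0,0,0,0],[0.108,-0.87,0,0,0,0],[0.108,-0.87,0,0,0,0],[0,0,0,0,0,0],[0,0,0.8,0,0,0],[0,0,0.8,0,0,0],[0,0,0.8,0,0,0],[0,0,0.8,0,0,0],[0,0,0.5,0,0,0],[0,0,0.25,0,0,0],[0,0,0,0,0,0],[0,0,0,0,0,0]]'
```

```text
time_s: 30.93
ee_pos: [0.563, 0.1178, 0.0517]
ee_rot: [3.05, -0.751, -0.001]
contact_force: [-0.0, -0.5, 0.8]
grip_width: 0.0376
gripper_force: 0.0
time_s: 32.27
ee_pos: [0.5627, 0.1178, 0.1135]
ee_rot: [-3.141, -0.001, 0.002]
contact_force: [-0.2, -0.4, -0.3]
grip_width: 0.0093
gripper_force: 30.0
time_s: 33.85
ee_pos: [0.5909, 0.3353, 0.0157]
ee_rot: [-3.142, 0.004, -0.001]
contact_force: [0.9, -0.4, 0.1]
grip_width: 0.0098
gripper_force: 30.0
```

```bash
python3 -m creep '[[0,0,0,0,0,0],[0,0,0,0,0,0],[0,0,0,0,0,0],[0,0,-0.9,0,0,0],[0,0,-1,0,0,0],[0,0,-1,0,0,0],[0,0,-1,0,0,0],[0.205,0.85,0,0,0,0],[0.205,0.85,0,0,0,0],[0.205,0.85,0,0,0,0],[0.205,0.85,0,0,0,0],[0.205,0.85,0,0,0,0],[0.205,0.85,0,0,0,0],[0.205,0.85,0,0,0,0],[0.205,0.85,0,0,0,0],[0.205,0.85,0,0,0,0],[0.205,0.85,0,0,0,0],[0,0,0,0,0,0]]' 0.4 30
python3 -m creep '[[0,0,0,0,0,-0.94],[0,0,0,0,0,-0.94],[0,0,0,0,0,-0.94],[0,0,0,0,0,-0.94],[0,0,0,0,0,-0.94],[0,0,0,0,0,-0.94],[0,0,0,0,0,-0.94],[0,0,0,0,0,-0.94],[0,0,0,0,0,0],[0,0,0.7,0,0,0],[0,0,0.6,0,0,0],[0,0,0,0,0,0],[0,0,0,0,0,0]]'
python3 -c "
from h import *
plan([.6418,.1228,.0515],-44.8)"
```

```text
time_s: 35.35
ee_pos: [0.6432, 0.1155, 0.1137]
ee_rot: [3.137, -0.014, 0.003]
contact_force: [-0.7, -1.6, -0.4]
grip_width: 0.0377
gripper_force: 0.0
time_s: 36.43
ee_pos: [0.6409, 0.1231, 0.0802]
ee_rot: [-2.903, -1.201, 0.002]
contact_force: [0.3, -0.1, -0.0]
grip_width: 0.0375
gripper_force: 0.0
pos [0.6409 0.1231 0.0802] tilt z [-0.001 -0.    -1.   ] yaw_y -45.1 q7 -1.22
shift units [0.02 0.04 1.15]
turn about tool z units (ccw world=-): -0.04
```

```bash
python3 -m creep '[[0,0,0.7,0,0,0],[0,0,0.45,0,0,0],[0,0,0,0,0,0],[0,0,0,0,0,0]]' 0.4
python3 -m creep '[[0,0,0,0,0,0],[0,0,0,0,0,0],[0,0,0,0,0,0],[0,0,0,0,0,0],[0,0,0,0,0,0],[0,0,0,0,0,0],[0,0,-0.5,0,0,0],[0,0,-0.95,0,0,0],[0,0,-0.95,0,0,0],[0,0,-0.1,0,0,0],[0,0,0,0,0,0.94],[0,0,0,0,0,0.94],[0,0,0,0,0,0.94],[0,0,0,0,0,0.94],[0,0,0,0,0,0.94],[0,0,0,0,0,0.94],[0,0,0,0,0,0.94],[0,0,0,0,0,0.94],[0,0,0,0,0,0]]' 0 30
python3 -m creep '[[-0.173,-0.89,0,0,0,0],[-0.173,-0.89,0,0,0,0],[-0.173,-0.89,0,0,0,0],[-0.173,-0.89,0,0,0,0],[-0.173,-0.89,0,0,0,0],[-0.173,-0.89,0,0,0,0],[-0.173,-0.89,0,0,0,0],[-0.173,-0.89,0,0,0,0],[-0.173,-0.89,0,0,0,0],[-0.173,-0.89,0,0,0,0],[-0.173,-0.89,0,0,0,0],[-0.173,-0.89,0,0,0,0],[0,0,0,0,0,0],[0,0,0.8,0,0,0],[0,0,0.8,0,0,0],[0,0,0.8,0,0,0],[0,0,0.8,0,0,0],[0,0,0.5,0,0,0],[0,0,0.25,0,0,0],[0,0,0,0,0,0]]'
```

```text
time_s: 36.77
ee_pos: [0.6411, 0.1228, 0.0517]
ee_rot: [-2.902, -1.202, 0.001]
contact_force: [-0.4, 0.6, 0.2]
grip_width: 0.0374
gripper_force: 0.0
time_s: 38.35
ee_pos: [0.6412, 0.1228, 0.1142]
ee_rot: [3.141, -0.006, -0.0]
contact_force: [-0.3, -0.6, 0.5]
grip_width: 0.0098
gripper_force: 30.0
time_s: 40.02
ee_pos: [0.5892, 0.3888, 0.0139]
ee_rot: [3.14, -0.002, -0.004]
contact_force: [-1.4, -0.6, -1.5]
grip_width: 0.0096
gripper_force: 30.0
```

```bash
python3 -m creep '[[0,0,0,0,0,0],[0,0,0,0,0,0],[0,0,0,0,0,0],[0,0,-1,0,0,0],[0,0,-1,0,0,0],[0,0,-1,0,0,0],[0,0,-1,0,0,0],[-0.2,0.9,-0.35,0,0,0],[-0.2,0.9,-0.35,0,0,0],[-0.2,0.9,-0.35,0,0,0],[-0.2,0.9,-0.35,0,0,0],[-0.2,0.9,-0.35,0,0,0],[-0.2,0.9,-0.35,0,0,0],[-0.2,0.9,-0.35,0,0,0],[-0.2,0.9,-0.35,0,0,0],[-0.2,0.9,-0.35,0,0,0],[-0.2,0.9,-0.35,0,0,0],[-0.2,0.9,-0.35,0,0,0],[0,0,0,0,0,0],[0,0,0,0,0,0]]' 0.5 30
python3 look.py w3; python3 seg.py w3 -s
```

```text
time_s: 41.68
ee_pos: [0.5354, 0.1414, 0.2134]
ee_rot: [-3.141, 0.007, -0.005]
contact_force: [-0.4, 1.8, 0.2]
grip_width: 0.0469
gripper_force: 0.0
pos [0.5351 0.1429 0.2127] tilt z [ 0.002  0.001 -1.   ] yaw_y -90.1 q7 -1.9
shift units [-0.2   0.91 -1.89]
turn about tool z units (ccw world=-): -0.02
chip 19 px [487. 172.] rect [552.2 -69.3] [ 3.1 10.9] 68.8 z 0.0566
chip 17 px [317. 252.] rect [440.5 149.5] [14.  1.] 89.4 z 0.0579
chip 29 px [332. 251.] rect [440.5 125.8] [ 0.9 27.9] 0.6 z 0.0557
chip 17 px [431. 250.] rect [441.6  -8.9] [ 1.1 21.4] 1.0 z 0.0555
toteflr 312 px [257. 163.] rect [539.7 236.5] [228.8  17.3] 4.9 z 0.0019
toteflr 4628 px [152. 161.] rect [563.3 344.7] [158.8 174.4] 0.6 z 0.0036
toteflr 2563 px [181. 255.] rect [416.  343.6] [ 90.8 173.5] 0.1 z 0.0038
toterim 230 px [113.  44.] rect [699.2 376.5] [19.1 45.1] 68.7 z 0.0639
toterim 3126 px [151. 176.] rect [507.4 335.2] [278.8 200. ] 0.6 z 0.063
panflr/mat 807 px [538. 155.] rect [ 559.4 -169. ] [ 41.7 244.4] 81.3 z 0.006
panflr/mat 2211 px [612. 200.] rect [ 475.1 -318. ] [179.4  65.8] 22.4 z 0.0035
deck 37303 px [410. 151.] rect [561.   29.7] [241.4 261. ] 0.5 z 0.0494
```

View pics/w3.png

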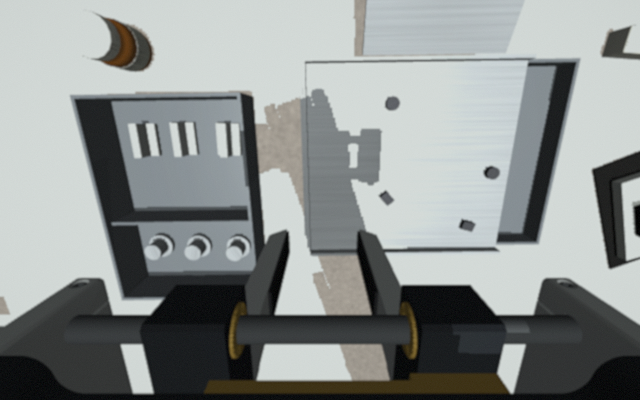

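All six parts are in their compartments, with feet at px (140–230,138) and bushes at (160–237,247). The four chips are at (392,103), (387,197), (492,172) and (467,225). Next I'll go to the scraper.

```bash
python3 -m creep '[[-0.167,0.94,0,0,0,0],[-0.167,0.94,0,0,0,0],[-0.167,0.94,0,0,0,0],[-0.167,0.94,0,0,0,0],[-0.167,0.94,0,0,0,0],[-0.167,0.94,0,0,0,0],[-0.167,0.94,0,0,0,0],[-0.167,0.94,0,0,0,0],[-0.167,0.94,0,0,0,0],[-0.167,0.94,0,0,0,0],[-0.167,0.94,0,0,0,0],[-0.167,0.94,0,0,0,0],[-0.167,0.94,0,0,0,0],[-0.167,0.94,0,0,0,0],[-0.167,0.94,0,0,0,0],[-0.167,0.94,0,0,0,0],[-0.167,0.94,0,0,0,0],[-0.167,0.94,0,0,0,0],[0,0,0,0,0,0],[0,0,0,0,0,0]]' 0.5 30
python3 look.py w4; python3 - <<'E'
from h import *
f=np.load("pics/w3.npz");print("chips",(ray(f,[(392,103),(387,197),(492,172),(467,225)],.056)*1000).round())
f=np.load("pics/w4.npz");P=cloud(f,f["D"]);Z=P[...,2];g=cv2.imread("pics/w4.png").max(2)
roi=(f["D"]>.1)&(P[...,0]>.3)&(P[...,0]<.7)&(P[...,1]<-.2)&(P[...,1]>-.46)
for lab,m in dict(grip=roi&(Z>.055)&(Z<.07),bar=roi&(Z>.017)&(Z<.028),mat=roi&(g<70)&(Z<.012)).items():
    k,L,st,ce=cv2.connectedComponentsWithStats(m.astype(np.uint8))
    for i in range(1,k):
        if st[i,4]>100:
            q=P[L==i];r=cv2.minAreaRect((q[:,:2]*1000).astype(np.float32));print(lab,st[i,4],ce[i].round(),np.round(r[0],1),np.round(r[1],1),round(r[2],1),np.median(q[:,2]).round(4))
plan([.4744,-.3239,.05],-69.4)
E
```

```text
time_s: 43.4
ee_pos: [0.4593, -0.2806, 0.2113]
ee_rot: [-3.141, 0.004, -0.0]
contact_force: [0.3, 0.3, 0.2]
grip_width: 0.0472
gripper_force: 0.0
pos [ 0.4595 -0.2791  0.2113] tilt z [ 0.     0.001 -1.   ] yaw_y -90.0 q7 -1.05
shift units [  2.81 -15.97  -1.93]
turn about tool z units (ccw world=-): -0.0
chips [[635.  58.  56.]
 [519.  57.  56.]
 [551. -75.  56.]
 [479. -54.  56.]]
grip 575 [357. 174.] [ 474.  -324.7] [50. 18.] 19.9 0.0632
bar 2296 [353. 164.] [ 473.6 -324.8] [130.5  44.1] 19.7 0.0214
mat 4669 [362. 150.] [ 481.8 -334.7] [176.7  93.5] 23.5 0.0034
pos [ 0.4595 -0.2791  0.2113] tilt z [ 0.     0.001 -1.   ] yaw_y -90.0 q7 -1.05
shift units [0.59 1.8  6.45]
turn about tool z units (ccw world=-): -3.44
```

View pics/w4.png

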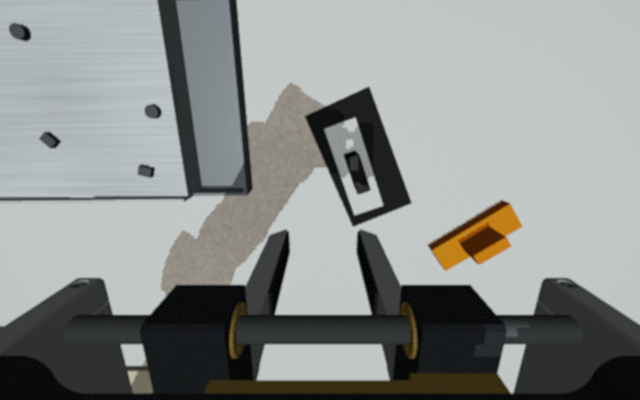

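The scraper stands on the mat at px (353,165), aluminium with a black grip; the orange look-alike is at (475,237). I'll approach the one on the mat.

```bash
python3 -m creep '[[0.28,0.91,0,0,0,0],[0.28,0.91,0,0,0,0],[0,0,0,0,0,-0.825],[0,0,0,0,0,-0.825],[0,0,0,0,0,-0.825],[0,0,0,0,0,-0.825],[0,0,0.9,0,0,0],[0,0,0.9,0,0,0],[0,0,0.9,0,0,0],[0,0,0.9,0,0,0],[0,0,0.9,0,0,0],[0,0,0.9,0,0,0],[0,0,0.4,0,0,0],[0,0,0,0,0,0],[0,0,0,0,0,0]]' 0.5 30
python3 -c "
from h import *
plan([.4738,-.3248,.019],-70.2)"
```

```text
time_s: 44.7
ee_pos: [0.4734, -0.3248, 0.0668]
ee_rot: [-3.094, -0.54, -0.0]
contact_force: [0.2, -0.3, 1.0]
grip_width: 0.0476
gripper_force: 0.0
pos [ 0.4734 -0.3248  0.0668] tilt z [-0.     0.001 -1.   ] yaw_y -70.2 q7 -0.71
shift units [0.02 0.01 1.91]
turn about tool z units (ccw world=-): -0.0
```

```bash
python3 -m creep '[[0,0,0.6,0,0,0],[0,0,0.6,0,0,0],[0,0,0.4,0,0,0],[0,0,0.3,0,0,0],[0,0,0,0,0,0],[0,0,0,0,0,0]]' 0.5 50
python3 -m creep '[[0,0,0,0,0,0],[0,0,0,0,0,0],[0,0,0,0,0,0],[0,0,0,0,0,0],[0,0,0,0,0,0],[0,0,0,0,0,0]]' 0 50
```

```text
time_s: 45.2
ee_pos: [0.4729, -0.326, 0.0196]
ee_rot: [3.095, 0.538, 0.001]
contact_force: [-0.2, 0.0, -0.1]
grip_width: 0.0468
gripper_force: 0.0
time_s: 45.7
ee_pos: [0.4724, -0.3255, 0.0194]
ee_rot: [-3.095, -0.537, 0.0]
contact_force: [-0.5, 1.7, 3.6]
grip_width: 0.0174
gripper_force: 50.0
```

```bash
python3 -m creep '[[0,0,-0.4,0,0,0],[0,0,-0.7,0,0,0],[0,0,-0.7,0,0,0],[0,0,-0.7,0,0,0],[0,0,-0.7,0,0,0],[0,0,0,0,0,0.65],[0,0,0,0,0,0.65],[0,0,0,0,0,0.65],[0,0,0,0,0,0.65],[0,0,0,0,0,0.65],[0,0,0,0,0,0]]' 0 50
python3 -m creep '[[0.099,-0.906,0,0,0,0],[0.099,-0.906,0,0,0,0],[0.099,-0.906,0,0,0,0],[0.099,-0.906,0,0,0,0],[0.099,-0.906,0,0,0,0],[0.099,-0.906,0,0,0,0],[0.099,-0.906,0,0,0,0],[0.099,-0.906,0,0,0,0],[0.099,-0.906,0,0,0,0],[0.099,-0.906,0,0,0,0],[0.099,-0.906,0,0,0,0],[0.099,-0.906,0,0,0,0],[0.099,-0.906,0,0,0,0],[0.099,-0.906,0,0,0,0],[0.099,-0.906,0,0,0,0],[0.099,-0.906,0,0,0,0],[0.099,-0.906,0,0,0,0],[0.099,-0.906,0,0,0,0],[0.099,-0.906,0,0,0,0],[0,0,0,0,0,0]]'
python3 -m creep '[[0,0,0,0,0,0],[0,0,0,0,0,0]]'
python3 look.py w5; python3 -c "
from h import *
plan([.520,.105,.0664],-89.5)"
```

```text
time_s: 46.62
ee_pos: [0.4723, -0.3259, 0.0994]
ee_rot: [3.141, 0.003, -0.001]
contact_force: [-0.4, -0.8, -2.8]
grip_width: 0.0178
gripper_force: 50.0
time_s: 48.28
ee_pos: [0.5185, 0.111, 0.0994]
ee_rot: [-3.138, -0.02, -0.002]
contact_force: [0.1, 0.8, -2.3]
grip_width: 0.0179
gripper_force: 50.0
time_s: 48.45
ee_pos: [0.5179, 0.1038, 0.0993]
ee_rot: [3.141, 0.007, -0.001]
contact_force: [-0.4, 0.6, -3.2]
grip_width: 0.0175
gripper_force: 50.0
pos [0.5179 0.1032 0.0993] tilt z [-0.    -0.001 -1.   ] yaw_y -89.8 q7 -1.71
shift units [ 0.48 -0.66 -6.43]
turn about tool z units (ccw world=-): 0.03
pos [0.5179 0.1032 0.0993] tilt z [-0.    -0.001 -1.   ] yaw_y -89.8 q7 -1.71
shift units [ 0.08 -0.07  1.31]
turn about tool z units (ccw world=-): -0.05
```

View pics/w5.png

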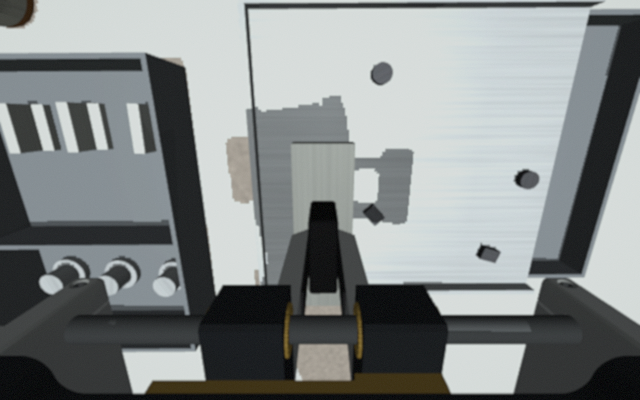

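The scraper is held square, with its bar at px (322,180). The nearest chip, at (373,213), is ahead of its front edge. I'll lower it and sweep.

```bash
python3 -m creep '[[0.08,0,0.5,0,0,0],[0,0,0.4,0,0,0],[0,0,0.25,0,0,0],[0,0,0.15,0,0,0],[0,0,0,0,0,0],[0,0,0,0,0,0],[0,0,0,0,0,0],[0,0,0,0,0,0]]' 0 50
```

```text
time_s: 49.17
ee_pos: [0.5204, 0.1046, 0.067]
ee_rot: [-3.141, -0.005, -0.001]
contact_force: [-0.2, -1.0, -4.3]
grip_width: 0.0176
gripper_force: 50.0
```

```bash
python3 -m creep '[[0,0.2,0,0,0,0],[0,0.4,0,0,0,0],[0,0.4,0,0,0,0],[0,0.4,0,0,0,0],[0,0.4,0,0,0,0],[0,0.4,0,0,0,0],[0,0.4,0,0,0,0],[0,0.4,0,0,0,0],[0,0.4,0,0,0,0],[0,0.4,0,0,0,0],[0,0.4,0,0,0,0],[0,0.4,0,0,0,0],[0,0.4,0,0,0,0],[0,0.4,0,0,0,0],[0,0.4,0,0,0,0],[0,0.4,0,0,0,0],[0,0.4,0,0,0,0],[0,0.4,0,0,0,0],[0,0.4,0,0,0,0],[0,0.4,0,0,0,0]]' 0 50
python3 -m creep '[[0,0.3,0,0,0,0],[0,0.3,0,0,0,0],[0,0,0,0,0,0],[0,0,0,0,0,0],[0,0,0,0,0,0],[0,0,0,0,0,0]]'
python3 look.py w6; cat pics/w6.png | wc -c
```

```text
time_s: 50.83
ee_pos: [0.5208, -0.0916, 0.0667]
ee_rot: [3.141, 0.005, 0.0]
contact_force: [0.5, 0.0, -2.5]
grip_width: 0.0179
gripper_force: 50.0
time_s: 51.33
ee_pos: [0.5209, -0.1046, 0.0666]
ee_rot: [-3.141, -0.007, 0.0]
contact_force: [-0.3, 0.3, -2.9]
grip_width: 0.0178
gripper_force: 50.0
pos [ 0.5209 -0.1046  0.0667] tilt z [-0.  0. -1.] yaw_y -89.7 q7 -1.35
shift units [ 0.41 -8.99 -7.73]
turn about tool z units (ccw world=-): 0.05
321921
```

View pics/w6.png

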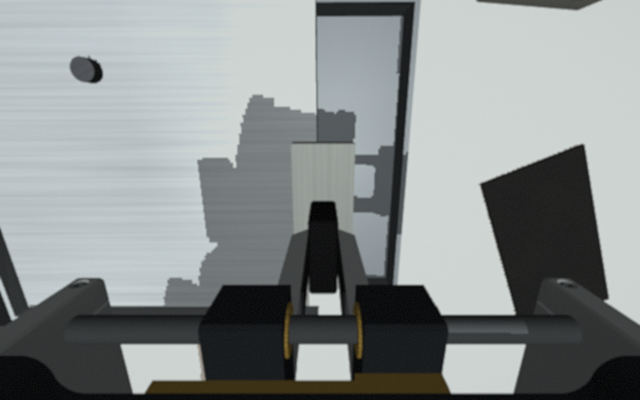

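The bar is over the pan edge with no chips left behind it. One chip remains, at px (86,70), which calls for the second sweep. The swept chips should be lying under the bar's overhang, and I'll check that after lifting.

```bash
python3 -m creep '[[0,0,-0.65,0,0,0],[0,0,-0.65,0,0,0],[0.364,-0.84,0,0,0,0],[0.364,-0.84,0,0,0,0],[0.364,-0.84,0,0,0,0],[0.364,-0.84,0,0,0,0],[0.364,-0.84,0,0,0,0],[0.364,-0.84,0,0,0,0],[0.364,-0.84,0,0,0,0],[0.364,-0.84,0,0,0,0],[0.364,-0.84,0,0,0,0],[0.364,-0.84,0,0,0,0],[0,0,0,0,0,0],[0,0,0,0,0,0],[0,0,0,0,0,0]]' 0 50
python3 look.py w7; python3 -c "
from h import *
plan([.612,.105,.0667],-89.5)
im=cv2.imread('pics/w7.png');cv2.imwrite('pics/w7c.png',im[:300])"
```

```text
time_s: 52.63
ee_pos: [0.6104, 0.1044, 0.0988]
ee_rot: [3.141, 0.006, -0.002]
contact_force: [-0.3, -1.1, -3.9]
grip_width: 0.0175
gripper_force: 50.0
pos [0.6104 0.1036 0.099 ] tilt z [-0.001 -0.001 -1.   ] yaw_y -89.8 q7 -1.7
shift units [-3.22 -0.66 -6.44]
turn about tool z units (ccw world=-): 0.03
pos [0.6104 0.1036 0.099 ] tilt z [-0.001 -0.001 -1.   ] yaw_y -89.8 q7 -1.7
shift units [ 0.07 -0.06  1.29]
turn about tool z units (ccw world=-): -0.06
```

View pics/w7c.png

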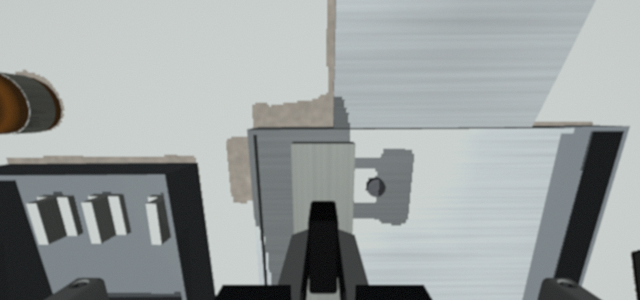

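The chip at px (375,187) lies ahead of the bar and the bar clears the far lip. I'll lower and sweep.

```bash
python3 -m creep '[[0,0,0.5,0,0,0],[0,0,0.4,0,0,0],[0,0,0.25,0,0,0],[0,0,0.13,0,0,0],[0,0,0,0,0,0],[0,0,0,0,0,0]]' 0 50
python3 -m creep '[[0,0.2,0,0,0,0],[0,0.4,0,0,0,0],[0,0.4,0,0,0,0],[0,0.4,0,0,0,0],[0,0.4,0,0,0,0],[0,0.4,0,0,0,0],[0,0.4,0,0,0,0],[0,0.4,0,0,0,0],[0,0.4,0,0,0,0],[0,0.4,0,0,0,0],[0,0.4,0,0,0,0],[0,0.4,0,0,0,0],[0,0.4,0,0,0,0],[0,0.4,0,0,0,0],[0,0.4,0,0,0,0],[0,0.4,0,0,0,0],[0,0.4,0,0,0,0],[0,0.4,0,0,0,0],[0,0.4,0,0,0,0],[0,0.4,0,0,0,0]]' 0 50
python3 -m creep '[[0,0.3,0,0,0,0],[0,0.4,0,0,0,0],[0,0,0,0,0,0],[0,0,0,0,0,0],[0,0,0,0,0,0],[0,0,0,0,0,0],[0,0,-0.7,0,0,0],[0,0,-0.7,0,0,0],[-0.5,-0.7,-0.9,0,0,0],[-0.5,-0.7,-0.9,0,0,0],[-0.5,-0.7,-0.9,0,0,0],[-0.5,-0.7,-0.9,0,0,0],[-0.5,-0.7,0,0,0,0],[-0.5,-0.7,0,0,0,0],[0,0,0,0,0,0],[0,0,0,0,0,0],[0,0,0,0,0,0]]'
python3 look.py w8; python3 -c "
from h import *
im=cv2.imread('pics/w8.png');s=cv2.imread('pics/scene1.png')
p,d=camera('scene');s=p[155:265,195:415,::-1];s=cv2.resize(s,(500,250),interpolation=cv2.INTER_CUBIC)
cv2.imwrite('pics/c8.png',np.vstack([im[:340],np.pad(s,((0,0),(0,140),(0,0)))]))"
```

```text
time_s: 53.18
ee_pos: [0.6111, 0.1045, 0.0671]
ee_rot: [3.141, 0.005, -0.0]
contact_force: [-0.1, 0.2, -2.8]
grip_width: 0.0176
gripper_force: 50.0
time_s: 54.85
ee_pos: [0.6118, -0.0913, 0.0672]
ee_rot: [3.141, 0.005, 0.0]
contact_force: [0.3, -0.5, -3.2]
grip_width: 0.0178
gripper_force: 50.0
time_s: 56.27
ee_pos: [0.5369, -0.003, 0.1924]
ee_rot: [3.141, 0.006, 0.001]
contact_force: [0.8, -1.6, -3.4]
grip_width: 0.0177
gripper_force: 50.0
pos [ 0.537  -0.0036  0.1922] tilt z [ 0.001 -0.001 -1.   ] yaw_y -89.8 q7 -1.56
shift units [-0.26 -4.94 -2.71]
turn about tool z units (ccw world=-): 0.03
```

View pics/c8.png

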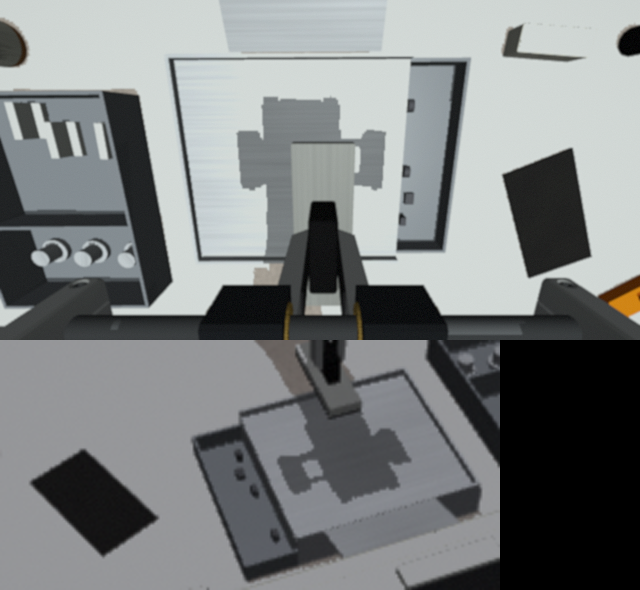

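All four chips are in the pan (lower view, px (238,455) to (275,535)) and all parts are in the tote. I'll take the scraper home.

```bash
python3 -m creep '[[-0.147,0.881,0,0,0,0],[-0.147,0.881,0,0,0,0],[-0.147,0.881,0,0,0,0],[-0.147,0.881,0,0,0,0],[-0.147,0.881,0,0,0,0],[-0.147,0.881,0,0,0,0],[-0.147,0.881,0,0,0,0],[-0.147,0.881,0,0,0,0],[-0.147,0.881,0,0,0,0],[-0.147,0.881,0,0,0,0],[-0.147,0.881,0,0,0,0],[-0.147,0.881,0,0,0,0],[-0.147,0.881,0,0,0,0],[-0.147,0.881,0,0,0,0],[-0.147,0.881,0,0,0,0],[0,0,0,0,0,0]]' 0 50
python3 -m creep '[[0,0,0,0,0,-0.773],[0,0,0,0,0,-0.773],[0,0,0,0,0,-0.773],[0,0,0,0,0,-0.773],[0,0,0,0,0,-0.773],[0,0,0,0,0,0],[0,0,0.8,0,0,0],[0,0,0.8,0,0,0],[0,0,0.8,0,0,0],[0,0,0.8,0,0,0],[0,0,0.8,0,0,0],[0,0,0.8,0,0,0],[0,0,0,0,0,0],[0,0,0,0,0,0],[0,0,0,0,0,0]]'
python3 -c "
from h import *
plan([.4818,-.3342,.0197],-66.6)"
```

```text
time_s: 57.7
ee_pos: [0.48, -0.341, 0.1919]
ee_rot: [3.137, -0.007, -0.002]
contact_force: [-0.2, -1.4, -3.1]
grip_width: 0.0177
gripper_force: 50.0
time_s: 58.95
ee_pos: [0.4832, -0.3342, 0.073]
ee_rot: [3.076, 0.634, 0.001]
contact_force: [0.6, 0.4, -3.1]
grip_width: 0.0177
gripper_force: 50.0
pos [ 0.4832 -0.3342  0.073 ] tilt z [ 0.001 -0.001 -1.   ] yaw_y -66.7 q7 -0.62
shift units [-0.05 -0.02  2.13]
turn about tool z units (ccw world=-): -0.02
```

```bash
python3 -m creep '[[-0.05,0,0.6,0,0,0],[0,0,0.6,0,0,0],[0,0,0.4,0,0,0],[0,0,0.2,0,0,0],[0,0,0.15,0,0,0],[0,0,0.15,0,0,0],[0,0,0,0,0,0],[0,0,0,0,0,0]]' 0 50
```

```text
time_s: 59.62
ee_pos: [0.4817, -0.3342, 0.02]
ee_rot: [3.076, 0.636, 0.001]
contact_force: [0.1, -0.3, -3.7]
grip_width: 0.0178
gripper_force: 50.0
```

```bash
python3 -m creep '[[0,0,0.06,0,0,0],[0,0,0,0,0,0],[0,0,0,0,0,0]]' 0 50
python3 -m creep '[[0,0,0,0,0,0],[0,0,0,0,0,0],[0,0,0,0,0,0],[0,0,0,0,0,0],[0,0,0,0,0,0],[0,0,-0.5,0,0,0],[0,0,-0.9,0,0,0],[0,0,-0.9,0,0,0],[0,0,-0.9,0,0,0],[0,0,-0.9,0,0,0],[0,0,-0.9,0,0,0],[0,0,-0.9,0,0,0],[-0.5,0,-0.9,0,0,0],[-0.5,-0.5,0,0,0,0],[-0.5,-0.5,0,0,0,0],[-0.5,-0.5,0,0,0,0],[0,0,0,0,0,0],[0,0,0,0,0,0],[0,0,0,0,0,0]]' 0.5 30
python3 look.py w9
python3 - <<'E'
from h import *
f=np.load("pics/w9.npz");P=cloud(f,f["D"]);Z=P[...,2];g=cv2.imread("pics/w9.png").max(2)
roi=(f["D"]>.1)&(P[...,0]>.3)&(P[...,0]<.7)&(P[...,1]<-.2)&(P[...,1]>-.46)
for lab,m in dict(grip=roi&(Z>.055)&(Z<.07),bar=roi&(Z>.017)&(Z<.028),mat=roi&(g<70)&(Z<.012)).items():
    k,L,st,ce=cv2.connectedComponentsWithStats(m.astype(np.uint8))
    for i in range(1,k):
        if st[i,4]>100:
            q=P[L==i];r=cv2.minAreaRect((q[:,:2]*1000).astype(np.float32));print(lab,st[i,4],ce[i].round(),np.round(r[0],1),np.round(r[1],1),round(r[2],1),np.median(q[:,2]).round(4))
a=[]
for n,(y,x) in dict(scene=(120,200),side=(130,110)).items():
    p,d=camera(n);a.append(cv2.resize(p[y:y+150,x:x+320,::-1],(640,300),interpolation=cv2.INTER_CUBIC))
    Q=cloud(get_calibration(n),d);r=(Q[...,0]>.37)&(Q[...,0]<.645)&(Q[...,1]>.238)&(Q[...,1]<.432)&(Q[...,2]>.025)&(Q[...,2]<.052)
    print(n,"tote max inner z",np.percentile(Q[r][:,2],99).round(3))
cv2.imwrite("pics/end.png",np.vstack(a))
E
```

```text
time_s: 59.87
ee_pos: [0.482, -0.3344, 0.0193]
ee_rot: [3.075, 0.636, 0.002]
contact_force: [-1.0, 1.6, 5.3]
grip_width: 0.0179
gripper_force: 50.0
time_s: 61.45
ee_pos: [0.4217, -0.3199, 0.1889]
ee_rot: [3.075, 0.637, 0.003]
contact_force: [-0.7, -0.4, 0.4]
grip_width: 0.0468
gripper_force: 0.0
pos [ 0.4219 -0.3198  0.1886] tilt z [ 0.002 -0.001 -1.   ] yaw_y -66.6 q7 -0.57
shift units [ 10.96 -14.42  -2.86]
turn about tool z units (ccw world=-): 3.9
grip 710 [355. 146.] [ 483.6 -334. ] [48.4 18.2] 23.3 0.0632
bar 2753 [351. 139.] [ 483.6 -334. ] [128.4  44.2] 23.2 0.0214
mat 5495 [349. 137.] [ 481.6 -334.8] [175.7  93.8] 23.3 0.0034
scene tote max inner z 0.052
side tote max inner z 0.052
```

View pics/end.png

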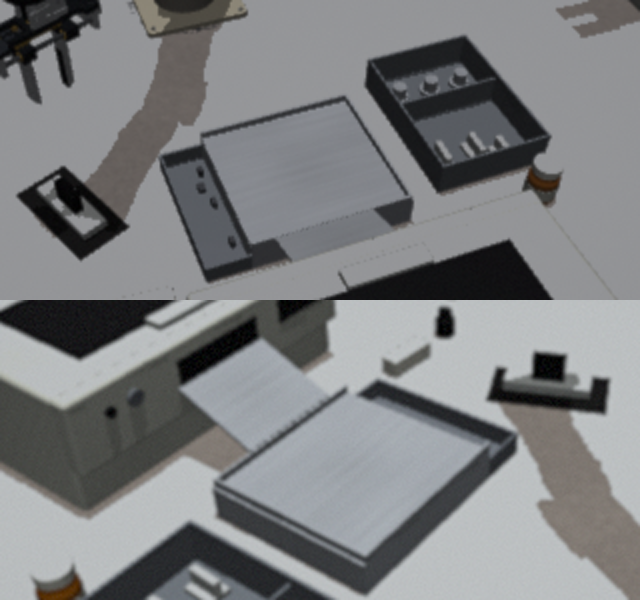

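The final views show a clear deck, four chips in the pan, and three feet and three bushes in their compartments. The scraper stands on its mat, 2 mm from centre and lined up with it.

```bash
python3 -c "
from bench import robot
print(robot.job_done())"
```

```text
the job is handed in; nothing more can be done
None
```

The job is handed in at about 61 s of the 210 s, with no verdict returned: in the last views all six parts were in their compartments, all four chips in the pan, the scraper back on its mat (about 2 mm off centre), and I touched none of the bystanders.

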